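# Check a grinder's rest with a try square

## Task

Clear the cork-faced block off the rest of the disc grinder and leave it in the tray. Then stand the try square upright on the rest, square to the disc, and press it into the corner at about the middle of the disc until its stock lies flat on the rest and its blade lies flush against the disc face. Finish with the square still in the gripper, pressed firmly against both disc and rest; leave the other things on the bench where they are.

Things in the scene. Friction and masses are not known exactly. Their poses are not given: they have to be found in the camera images.
- corner (a point): Middle of the corner between rest and disc of the fixed grinder (red motor): on the rest's top, 90 mm above the bench, in the plane of the upright disc face, below the disc's centre. x runs level along the disc face, y points level into the disc, z up. The disc face is y = 0 of this frame, the rest spans y = -160 to -2 mm and x = -100 to 100 mm; the motor is behind the disc. Yaw within 0.2 rad.
- disc: The grinder's wooden disc with a black rim behind it, 200 mm diameter; it is fixed and does not turn. Origin at the centre of its front face, 110 mm above the bench (its top edge is 210 mm above the bench); axes as for corner.
- rest: The grinder's fixed grey-painted rest, a level plate 200 x 158 x 12 mm; origin at the same point as corner, same axes.
- square: Try square, about 0.25 kg: aluminium stock bar 140 long (its y), 20 wide (x), 26 tall (z); a steel blade, 22 mm deep (y), 6 mm thick, rises from the stock's +y end to 96 mm above the underside, its outer edge flush with the stock's end. Origin: centre of the stock's underside; z up. Starts upright on its stock on the bench, blade end towards world +y within 0.5 rad. Mass centre near y = 12 mm.
- heel (a point): Outer corner of the square: at (0, 70, 0) mm in the square's frame, where the stock's underside meets the flush face of blade and stock end. Axes as for the square.
- toe (a point): Other end of the stock's underside, at (0, -70, 0) mm in the square's frame. A grip across the stock 45 mm from the toe (95 mm from the heel) keeps the gripper's body clear of blade and disc.
- blade_top (a point): Top of the blade's outer edge, at (0, 70, 96) mm in the square's frame.
- block: Wooden block with a cork underside, 34 (x) x 80 (y) x 32 (z) mm, 0.07 kg, lying on the rest where the square must go, its long side roughly towards the disc (within 0.4 rad), its centre 80 to 95 mm from the disc. Origin: centre of its underside.
- block_mid (a point): The block's centre, 16 mm above its underside.
- tray_in (a point): Centre of the inner floor of the open steel tray (outside 130 x 130 x 30 mm, walls 4 mm; fixed on the bench); floor 4 mm above the bench. The tray is turned at most 0.2 rad.
- whetstone: Grey whetstone 60 x 160 x 25 mm lying on the bench, beyond the work; origin under its centre. Leave alone.
- spray: Orange bottle, 64 mm diameter, 170 mm tall, standing beside the grinder on the robot's side; origin under its centre. Leave alone.
- jar: Glass jar with steel lid, 60 mm diameter, 70 mm tall, beyond the tray and square; origin under its centre. Leave alone.

How it is judged:
By the outcome, as a careful person would: the job done as asked, in the order asked, and still so for the second after the job is handed in, while the arm keeps its last pose, push and grip.
It also fails if it takes over 72 s, if anything falls off the work surface, if the arm or the gripper's body presses on something with over 40 N, if the wrist force passes 120 N, or if a joint passes its speed limit or range.

## Robot

A 6-joint arm with a two-finger parallel gripper is mounted at the origin on the work surface. World frame = base frame: x ahead of the robot, y to its left, z up, the work surface at z = 0. Lengths are in mm, angles in rad, forces in N, time in s.
With the tool pointing down it reaches from about 350 to 975 mm from the base axis. Payload 7.1 kg.
Tool frame: the origin (TCP) lies at the very end of the fingers, on their centre line; the grasp point (between the pads) lies 19 mm behind it; z points along the fingers, y is the direction in which the jaws open and shut (so a half turn about z gives the same grasp; the last joint's range is limited). The gripper opens to 88 mm and grips with 3 to 60 N. Pads are 20 mm wide; open, the fingers measure 115 mm over their backs; the gripper's body (75 mm by 178 mm) begins 61 mm behind the grasp point.
Start: joints at [1.111, 0.423, 1.63, -0, 1.089, -0.019], TCP at [266.632, 565.254, 222.675] pointing down, gripper open.
Joint ranges: [-3, 3], [-0.9, 2.11], [0.09, 2.58], [-1.31, 4.45], [0.11, 2.69], [-2.54, 2.54]. Speed limits (rad/s): [2.39, 2.39, 3.01, 3.14, 3.14, 3.14].

## Interface

Orientations are given as a rotation vector (axis times angle).
In Python, from workcell import * gives the robot as it stands.
- The arm moves only by the tool play_rows, never from a script. Its argument "plan" is text: rows parted by semicolons, each of 7 numbers parted by spaces: the finger opening in cm, from 0 to 8.78, then the shift along the tool's x, y, z in cm, then the turn, a rotation vector about the tool's x, y, z in degrees. A call has 1 to 20 rows; each row shifts and turns the commanded pose from where the row before left it, along the tool's axes as they then stand; what a row does not reach is not made up. A row lasts 1/8 s, in which the tool goes at most 62.5 mm and 10.7 degrees, less where a joint would pass 70% of its speed; a pose out of reach is approached as far as the arm can. A call is refused whole if a number of a shift passes 6.25 or a number of a turn 10.7, either way. A call with a gripper value outside its range is refused whole. The fingers move at their own pace and stop on an object; the grip force is fixed at half the most. Time passes only in rows, so rows that do not move let the fingers close. It gives the time, the measured TCP pose, the force and the opening at its end, in the units of the state.
- get_obs(): the state, without advancing time (a new reading comes with each control period).
- get_image(name): name is "side" or "top" or "wrist"; returns a dict with "pixels" (420x560x3 uint8, red, green, blue), "range_z" (420x560 float32, mm along the optical axis (not along the pixel's ray), 0 where there is no reading), "fx", "fy", "cx", "cy" (pixels), "eye" and "attitude" of the camera in the world. Camera axes: x right, y down, z forward; pixel columns grow to the right and rows downward; lengths in mm; the calibration is good to about 2 mm. A picture is of the moment at which its call begins.
- close_job(): hands the job in, once; it reports no verdict.
The state is a dict: "t": time; "qpos": joint angles; "qvel": joint speeds; "joint_torque": joint torques, N m; "ee_pos": TCP position; "orientation": TCP orientation; "ft_force": force on the tool from outside, world axes, zero at the start; "moment": the same for the moment, N m; "width": finger opening in mm.
Only numpy, scipy, OpenCV 4.12 (cv2) and the standard library are available. Lean on these libraries where they do the work, as an engineer would, in place of code of your own. Each camera call takes 0.05 s, during which the arm holds its last target. There are 200 camera calls.

## Working session

There is one attempt and no reset: what is moved stays moved. The work goes in short steps, Python scripts to look and compute and a tool call to move; the robot and the scene stay as the last step left them, time stands still between calls to the robot, and variables do not carry over. Pictures are saved under pics/ and viewed, about 8 in all and at most 12, crops included, and the job is handed in when it is done.

Besides the shell and the picture viewer there is one more tool, called after ">>>" as name(argument=value, ...) on one line, values as JSON. play_rows: Moves the arm, as the interface text tells. Its arguments: {"type":"object","properties":{"plan":{"type":"string"}},"required":["plan"]}

```bash
ls; mkdir -p pics; cat > h.py <<'E'
import numpy as np, cv2
from workcell import *
from scipy.spatial.transform import Rotation as R
def pts(im):
    z=im["range_z"]; v,u=np.mgrid[:z.shape[0],:z.shape[1]]
    c=np.stack([(u-im["cx"])/im["fx"]*z,(v-im["cy"])/im["fy"]*z,z],-1)
    a=np.array(im["attitude"]); A=a if a.shape==(3,3) else R.from_rotvec(a).as_matrix()
    P=c@A.T+np.array(im["eye"]); P[z<=0]=np.nan
    return P
def save(im,n): cv2.imwrite("pics/"+n,im["pixels"][:,:,::-1])
E
python3 - <<'E'
from h import *
print(get_obs())
for n in("top","side"):
    im=get_image(n); save(im,n+"0.png"); np.savez(n+"0.npz",P=pts(im),rgb=im["pixels"]); print(n,im["eye"],im["attitude"],im["fx"])
E
```

```text
pics
{'t': 0.0, 'qpos': array([ 1.11101238e+00,  4.23811703e-01,  1.63068077e+00, -2.14888189e-05,
        1.08860273e+00, -1.89656352e-02]), 'qvel': array([-8.69542505e-04,  1.55488234e-03,  1.36764444e-03, -9.07935050e-05,
        1.10527555e-03,  6.02692935e-05]), 'joint_torque': array([-1.04837833e-03, -5.44618750e+01, -2.73665911e+01,  6.42639748e-02,
        2.28915538e-02, -9.56935173e-05]), 'ee_pos': array([266.39230289, 564.77429782, 221.92351963]), 'orientation': array([-6.86753625e-01, -3.06526451e+00,  2.29973677e-03]), 'ft_force': array([0.11143055, 0.45920245, 0.23253286]), 'moment': array([-0.00606491, -0.01500967, -0.05203709]), 'width': 88.09328321199163}
top [ 416.80095924   -5.81915044 1422.81240085] [-2.17270373  2.15758189 -0.08005066] 524.8933027087069
side [ 429.35695323 -949.17699168 1151.05348646] [-2.39555449  0.10724202 -0.05541199] 479.1911208219534
```

View pics/top0.png

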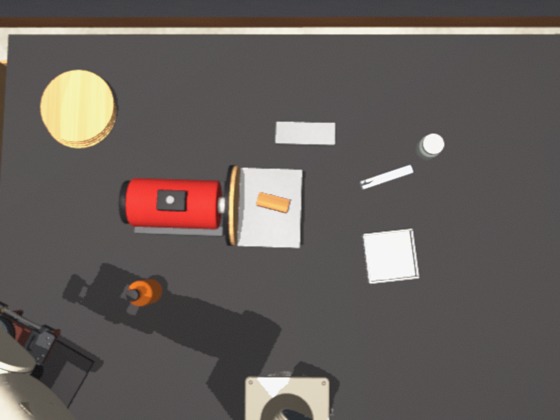

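View pics/side0.png

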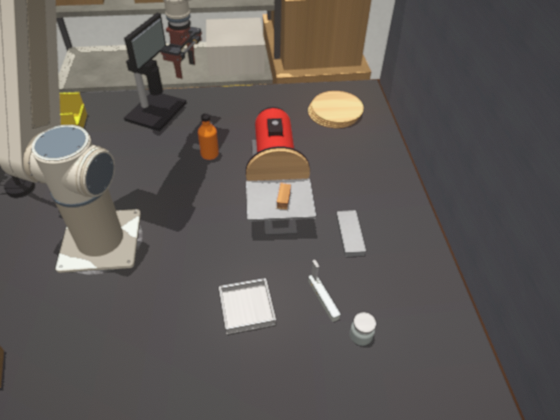

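The top view shows the grinder rest at (272,207), the block at (273,202), the square at (387,178) with its blade at the left end near (365,183), the tray at (390,256), and the jar at (432,145). The side view agrees.

```bash
python3 - <<'E'
from h import *
d=np.load("top0.npz"); P=d["P"]; rgb=d["rgb"].astype(int)
v,u=np.mgrid[:420,:560]
def box(a,b,c,e): return (u>=a)&(u<=b)&(v>=c)&(v<=e)
def rect(m,n):
    q=P[m]; q=q[~np.isnan(q[:,0])]
    r=cv2.minAreaRect(q[:,:2].astype(np.float32)); c=cv2.boxPoints(r)
    print(n,len(q),"c",np.round(r[0],1),"size",np.round(r[1],1),"ang",round(r[2],1),"z",np.round(np.percentile(q[:,2],[2,50,98]),1)); return q
z=P[...,2]
print("bench z",np.nanmedian(z[box(300,350,300,330)]))
# block
rect(box(250,295,185,220)&(z>113)&(z<130),"block")
# rest
q=rect(box(242,306,160,255)&(abs(z-90)<6),"rest")
# square stock top / blade
rect(box(350,420,155,200)&(z>18)&(z<36),"stock")
rect(box(350,420,155,200)&(z>80)&(z<110),"blade")
rect(box(355,425,220,290)&(z>20),"tray")
rect(box(415,450,130,162)&(z>60),"jar")
rect(box(270,340,115,150)&(z>15),"whet")
# disc face: side view
d=np.load("side0.npz"); Q=d["P"]; 
q=Q[150:182,245:312].reshape(-1,3); q=q[~np.isnan(q[:,0])]
q=q[(q[:,2]>105)&(q[:,2]<205)]
# robust vertical plane y=a+b x
m=np.ones(len(q),bool)
for i in range(8):
    b,a=np.polyfit(q[m,0],q[m,1],1); r=q[:,1]-a-b*q[:,0]; m=abs(r)<max(3,2*np.median(abs(r)))
print("disc",m.sum(),"yaw",np.arctan(b),"x range",np.percentile(q[m,0],[0.5,50,99.5]),"y at mid",a+b*np.median(q[m,0]),"resid",r[m].std())
# same for top depth
rest=(abs(Q[...,2]-90)<5); rest[:170]=0;rest[220:]=0;rest[:,:235]=0;rest[:,325:]=0
P=Q; rect(rest,"rest side")
E
```

```text
bench z 0.006139185498568622
block 441 c [559.8  35.6] size [80.1 34.8] ang 75.9 z [115.7 121.8 126.6]
rest 4009 c [549.2  41.7] size [153.1 200.3] ang 88.8 z [85. 90. 95.]
stock 350 c [ 639.4 -266.8] size [ 20.1 141.2] ang 18.8 z [19.7 26.1 31.9]
blade 27 c [ 620.  -209.7] size [ 6.  22.1] ang 19.6 z [ 83.3  96.  101.2]
tray 364 c [ 428.4 -274.3] size [129.9 132.8] ang 6.7 z [20.8 29.4 35.3]
jar 339 c [ 720.4 -380.2] size [51.4 52.4] ang 51.0 z [62.6 69.7 76. ]
whet 1310 c [758.6 -47.4] size [158.4  61.2] ang 89.0 z [18.1 25.  31.2]
disc 1180 yaw -0.02681453690442891 x range [456.6632799  551.81025225 648.97661781] y at mid 128.48125814283685 resid 1.9041676946278414
rest side 2263 c [551.3  49.3] size [169.4 200.2] ang 88.5 z [86.  90.5 94.6]
```

>>> play_rows(plan="8.78 0 0 -1 0 0 8.76; 8.78 0 0 -1 0 0 8.76; 8.78 0 0 -1 0 0 8.76; 8.78 0 0 -1 0 0 8.76; 8.78 0 0 -1 0 0 8.76; 8.78 0 0 -1 0 0 8.76; 8.78 0 0 -1 0 0 8.76; 8.78 0 0 -1 0 0 8.76; 8.78 0 0 -1 0 0 8.76; 8.78 -3.15 2.95 0 0 0 0; 8.78 -3.15 2.95 0 0 0 0; 8.78 -3.15 2.95 0 0 0 0; 8.78 -3.15 2.95 0 0 0 0; 8.78 -3.15 2.95 0 0 0 0; 8.78 -3.15 2.95 0 0 0 0; 8.78 -3.15 2.95 0 0 0 0; 8.78 -3.15 2.95 0 0 0 0; 8.78 -3.15 2.95 0 0 0 0; 8.78 -3.15 2.95 0 0 0 0; 8.78 -3.15 2.95 0 0 0 0")

```text
t: 2.6
ee_pos: [497.3, 148.8, 312.4]
orientation: [-2.477, -1.932, 0.001]
ft_force: [0.7, 0.6, 0.4]
width: 88.0
```

>>> play_rows(plan="8.78 -3.15 2.95 0 0 0 0; 8.78 -3.15 2.95 0 0 0 0; 8.78 -3.15 2.95 0 0 0 0; 8.78 0 0 0 0 0 0; 8.78 0 0 0 0 0 0")

```text
t: 3.22
ee_pos: [559.2, 37.2, 312.2]
orientation: [-2.477, -1.931, 0.001]
ft_force: [-1.0, -0.1, 0.2]
width: 87.7
```

```bash
cat >> h.py <<'E'
def go(x,y,z,head):
    "report shift in cm along present tool axes to reach world x,y,z and turn in deg to bring jaw axis to heading head"
    o=get_obs(); T=R.from_rotvec(o["orientation"]); M=T.as_matrix()
    d=M.T@(np.array([x,y,z])-o["ee_pos"])/10
    h=np.radians(head); Y=np.array([np.cos(h),np.sin(h),0])
    if Y@M[:,1]<0: Y=-Y
    Z=np.array([0,0,-1.]); G=np.stack([np.cross(Y,Z),Y,Z],1)
    print("t",round(o["t"],2),"pos",np.round(o["ee_pos"],1),"jaw head",round(np.degrees(np.arctan2(M[1,1],M[0,1])),2),"tilt",np.round(M[:2,2],4),"F",np.round(o["ft_force"],1),"w",round(o["width"],1))
    print("shift(after turn) cm",np.round(G.T@(np.array([x,y,z])-o["ee_pos"])/10,2),"shift(now)",np.round(d,2),"turn deg",np.round(np.degrees(R.from_matrix(M.T@G).as_rotvec()),2))
E
python3 - <<'E'
from h import *
im=get_image("wrist"); save(im,"w1.png"); P=pts(im); np.savez("w1.npz",P=P,rgb=im["pixels"])
go(560,36,106,-14.1)
E
```

```text
t 3.27 pos [559.2  37.6 312.4] jaw head -14.07 tilt [-0.0009  0.0003] F [0.3 0.5 0.2] w 87.8
shift(after turn) cm [-0.14  0.12 20.64] shift(now) [-0.14  0.14 20.64] turn deg [-0.05 -0.    0.03]
```

View pics/w1.png

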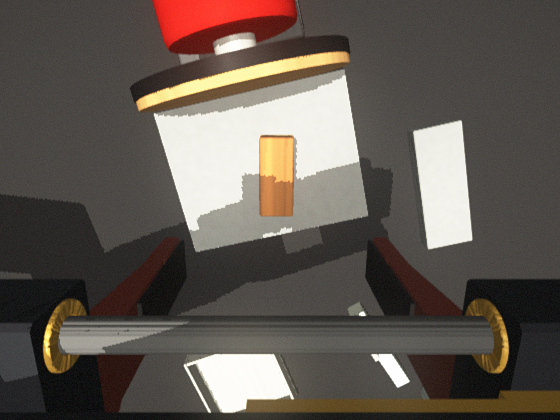

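The wrist view shows the block at (277,176), aligned with the jaws, and the rest spanning about (155..365, 75..250). I'll take block and rest from this closer cloud.

```bash
python3 - <<'E'
from h import *
d=np.load("w1.npz"); P=d["P"]; v,u=np.mgrid[:420,:560]; z=P[...,2]
def rect(m,n):
    q=P[m]; r=cv2.minAreaRect(q[:,:2].astype(np.float32))
    print(n,m.sum(),np.round(r[0],1),np.round(r[1],1),round(r[2],2),"z",np.round(np.percentile(q[:,2],[2,50,98]),1)); return q
B=(u>220)&(u<330)&(v>110)&(v<235)
rect(B&(z>116)&(z<128),"block")
m=((abs(z-90)<5)&(u>140)&(u<375)&(v>60)&(v<260)).astype(np.uint8)
m=cv2.morphologyEx(m,cv2.MORPH_OPEN,np.ones((3,3)))>0
q=rect(m,"rest"); print(np.round(cv2.boxPoints(cv2.minAreaRect(q[:,:2].astype(np.float32))),1))
# front edge and side edges by line fit through extreme bins
for ax,name in((0,"front y(x)"),):
    xs=np.arange(465,640,8); ys=[np.percentile(q[(q[:,0]>=a)&(q[:,0]<a+8),1],1) for a in xs]
    print(name,np.polyfit(xs+4-550,ys,1))
ys=np.arange(-20,90,6)
for s in(1,99): print("side x(y)",s,np.polyfit(ys+3-45,[np.percentile(q[(q[:,1]>=a)&(q[:,1]<a+6),0],s) for a in ys],1))
E
```

```text
block 2712 [559.1  38. ] [79.7 34. ] 75.67 z [119.7 121.7 123.3]
rest 24455 [548.6  46.5] [158.4 200.3] 88.48 z [88.2 89.8 91.4]
[[446.4 -30.1]
 [646.7 -35.4]
 [650.8 123. ]
 [450.6 128.3]]
front y(x) [-2.85811591e-02 -3.02987023e+01]
side x(y) 1 [2.85863837e-02 4.50816451e+02]
side x(y) 99 [2.74048694e-02 6.46726354e+02]
```

>>> play_rows(plan="8.78 0.02 0 4 0 0 0; 8.78 0.02 0 4 0 0 0.2; 8.78 0 0 4 0 0 0; 8.78 0 0 4 0 0 0; 8.78 0 0 3 0 0 0; 8.78 0 0 2 0 0 0; 8.78 0 0 0.6 0 0 0; 8.78 0 0 0 0 0 0; 8.78 0 0 0 0 0 0; 0 0 0 0 0 0 0; 0 0 0 0 0 0 0; 0 0 0 0 0 0 0; 0 0 0 0 0 0 0; 0 0 0 0 0 0 0; 0 0 0 0 0 0 0; 0 0 0 0 0 0 0; 0 0 0 0 0 0 0")

```text
t: 5.4
ee_pos: [559.8, 37.3, 96.6]
orientation: [-2.481, -1.928, 0.0]
ft_force: [0.1, 0.4, -0.2]
width: 34.0
```

```bash
python3 - <<'E'
from h import *
go(428.4,-274.3,180,-83.3)
E
```

```text
t 5.4 pos [559.8  37.3  96.6] jaw head -14.3 tilt [-0.0001 -0.    ] F [ 0.1  0.4 -0.2] w 34.0
shift(after turn) cm [-16.69  29.42  -8.34] shift(now) [-33.44  -5.04  -8.34] turn deg [-0.0e+00  1.0e-02  6.9e+01]
```

```bash
python3 - <<'E'
from h import *
go(428.4,-274.3,60,6.7)
E
```

```text
t 5.4 pos [559.8  37.3  96.6] jaw head -14.3 tilt [-0.0001 -0.    ] F [ 0.1  0.4 -0.2] w 34.0
shift(after turn) cm [-29.42 -16.69   3.66] shift(now) [-33.44  -5.04   3.66] turn deg [-1.0e-02  0.0e+00 -2.1e+01]
```

>>> play_rows(plan="0 0 0 -3 0 0 0; 0 0 0 -2 0 0 -7; 0 0 0 -2 0 0 -7; 0 0 0 -2 0 0 -7; 0 -2.94 -1.67 0 0 0 0; 0 -2.94 -1.67 0 0 0 0; 0 -2.94 -1.67 0 0 0 0; 0 -2.94 -1.67 0 0 0 0; 0 -2.94 -1.67 0 0 0 0; 0 -2.94 -1.67 0 0 0 0; 0 -2.94 -1.67 0 0 0 0; 0 -2.94 -1.67 0 0 0 0; 0 -2.94 -1.67 0 0 0 0; 0 -2.96 -1.66 0 0 0 0; 0 0 0 4 0 0 0; 0 0 0 4 0 0 0; 0 0 0 4 0 0 0; 0 0 0 0.7 0 0 0; 0 0 0 0 0 0 0; 0 0 0 0 0 0 0")

```text
t: 7.9
ee_pos: [429.4, -274.9, 61.1]
orientation: [2.086, 2.346, 0.0]
ft_force: [0.9, -0.8, 0.4]
width: 34.1
```

```bash
python3 - <<'E'
from h import *
go(428.4,-274.3,11,6.7)
E
```

```text
t 7.9 pos [ 429.4 -274.9   61.1] jaw head 6.71 tilt [ 0.0021 -0.0014] F [ 0.9 -0.8  0.4] w 34.1
shift(after turn) cm [ 0.08 -0.1   5.01] shift(now) [ 0.08 -0.11  5.01] turn deg [0.11 0.09 0.01]
```

>>> play_rows(plan="0 0.04 -0.05 2 0 0 0; 0 0.04 -0.05 2 0 0 0; 0 0 0 0.7 0 0 0; 0 0 0 0.2 0 0 0; 0 0 0 0.1 0 0 0; 0 0 0 0 0 0 0; 0 0 0 0 0 0 0; 5.6 0 0 0 0 0 0; 5.6 0 0 0 0 0 0; 5.6 0 0 0 0 0 0; 5.6 0 0 0 0 0 0; 5.6 0 0 -2 0 0 0; 5.6 0 0 -4 0 0 0; 5.6 0 0 -4 0 0 -3; 5.6 0 0 -4 0 0 -3; 5.6 0 0 -4 0 0 -3; 5.6 0 0 -4 0 0 -3.1; 5.6 0 0 0 0 0 0")

```text
t: 10.15
ee_pos: [428.9, -274.7, 232.6]
orientation: [1.825, 2.55, 0.0]
ft_force: [0.0, -0.3, -0.9]
width: 56.1
```

```bash
python3 - <<'E'
from h import *
go(647.5,-290.5,235,18.8)
E
```

```text
t 10.15 pos [ 428.9 -274.7  232.6] jaw head 18.81 tilt [ 0.0051 -0.0035] F [ 0.  -0.3 -0.9] w 56.1
shift(after turn) cm [-8.54 20.18 -0.24] shift(now) [-8.54 20.18 -0.12] turn deg [0.21 0.28 0.01]
```

>>> play_rows(plan="5.6 -1.42 3.36 0 0 0 0; 5.6 -1.42 3.36 0 0 0 0; 5.6 -1.42 3.36 0 0 0 0; 5.6 -1.42 3.36 0 0 0 0; 5.6 -1.42 3.36 0 0 0 0; 5.6 -1.42 3.36 0 0 0 0; 5.6 0 0 0 0 0 0; 5.6 0 0 0 0 0 0; 5.6 0 0 0 0 0 0")

```text
t: 11.28
ee_pos: [644.4, -289.3, 229.2]
orientation: [-1.829, -2.553, 0.001]
ft_force: [-0.2, 0.5, 0.1]
width: 55.6
```

```bash
python3 - <<'E'
from h import *
im=get_image("wrist"); save(im,"w2.png"); P=pts(im); np.savez("w2.npz",P=P,rgb=im["pixels"])
z=P[...,2]; m0=(P[...,0]>560)&(P[...,0]<720)&(P[...,1]>-350)&(P[...,1]<-180)
for n,m in(("stock",m0&(z>22)&(z<30)),("blade",m0&(z>85)&(z<105)),("tray blk",(abs(P[...,0]-428)<50)&(abs(P[...,1]+274)<50)&(z>28))):
    q=P[m]
    if len(q)<5: print(n,len(q)); continue
    r=cv2.minAreaRect(q[:,:2].astype(np.float32)); vv,uu=np.nonzero(m)
    print(n,len(q),np.round(r[0],1),np.round(r[1],1),round(r[2],2),"z",np.round(np.median(q[:,2]),1),"px",uu.mean(),vv.mean())
go(647.5,-290.5,12,18.8)
t=get_image("top"); save(t,"t2.png")
E
```

```text
stock 2599 [ 651.2 -282.8] [ 48.7 184.2] 31.38 z 25.8 px 279.92266256252407 152.99268949595998
blade 240 [ 620.3 -208.4] [ 5.5 21.6] 18.87 z 95.8 px 280.5 87.5
tray blk 3495 [ 427.7 -273.5] [35.5 80. ] 6.94 z 35.8 px 65.09957081545065 88.6761087267525
t 11.32 pos [ 644.7 -289.4  229.5] jaw head 18.77 tilt [-0.0007  0.0002] F [-0.5 -0.6 -0.3] w 56.2
shift(after turn) cm [-0.2   0.23 21.75] shift(now) [-0.21  0.25 21.75] turn deg [-0.03 -0.03 -0.03]
```

View pics/w2.png

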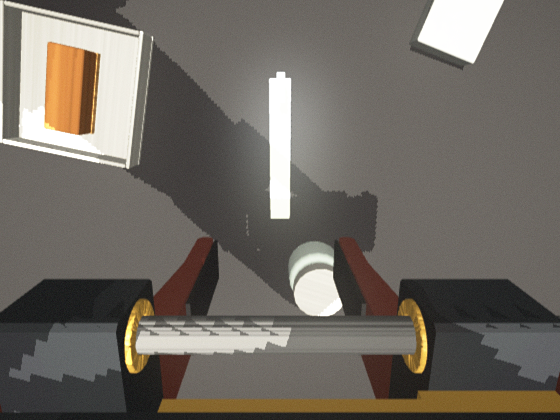

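View pics/t2.png

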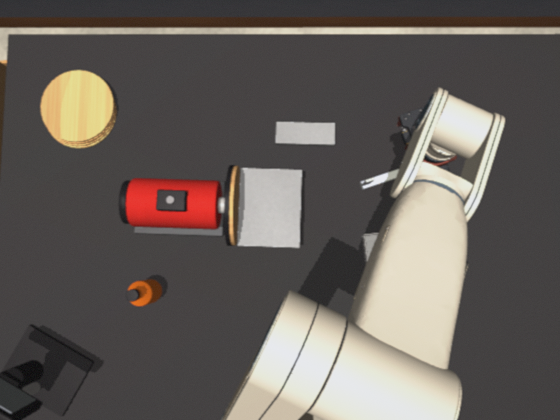

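The wrist view shows the square vertical at (280,75–218), its blade at the top end (280,75), the jar at (316,280), and the block inside the tray at (72,88). The top view confirms that the rest is clear.

```bash
python3 - <<'E'
from h import *
P=np.load("w2.npz")["P"]; v,u=np.mgrid[:420,:560]; z=P[...,2]
m=(u>262)&(u<298)&(v>60)&(v<225)&(z>21)&(z<31)
r=cv2.minAreaRect(P[m][:,:2].astype(np.float32)); print(np.round(r[0],1),np.round(r[1],1),round(r[2],2))
q=P[m][:,:2]; d=np.array([-np.sin(np.radians(18.8)),np.cos(np.radians(18.8))])
s=q@d; print("long ends",np.percentile(s,[.5,99.5]),"mid pt", q.mean(0))
c=np.median(q@np.array([d[1],-d[0]])); mid=np.percentile(s,[.5,99.5]).mean()
for off in(0,-25): 
    p=(mid+off)*d+c*np.array([d[1],-d[0]]); print(off,np.round(p,1))
go(p[0],p[1],5,18.8)
E
```

```text
[ 639.5 -264.4] [ 20. 140.] 18.9
long ends [-525.7357105  -387.18469633] mid pt [ 639.7637051  -265.32295245]
0 [ 639.  -264.6]
-25 [ 647.1 -288.3]
t 11.38 pos [ 644.9 -289.4  229.8] jaw head 18.77 tilt [-0.0003  0.0001] F [ 0.6 -0.3  0.8] w 56.0
shift(after turn) cm [ 0.04  0.25 22.48] shift(now) [ 0.03  0.25 22.48] turn deg [-0.01 -0.01 -0.03]
```

>>> play_rows(plan="5.6 0.04 0.28 4 0 0 -0.1; 5.6 0 0 4 0 0 0; 5.6 0 0 4 0 0 0; 5.6 0 0 4 0 0 0; 5.6 0 0 3 0 0 0; 5.6 0 0 2 0 0 0; 5.6 0 0 1 0 0 0; 5.6 0 0 0.45 0 0 0; 5.6 0 0 0 0 0 0; 5.6 0 0 0 0 0 0; 0 0 0 0 0 0 0; 0 0 0 0 0 0 0; 0 0 0 0 0 0 0; 0 0 0 0 0 0 0; 0 0 0 0 0 0 0; 0 0 0 0 0 0 0; 0 0 0 0 0 0 0; 0 0 0 0 0 0 0")

```text
t: 13.62
ee_pos: [648.2, -288.1, 5.2]
orientation: [1.826, 2.556, -0.0]
ft_force: [-0.5, 0.7, 1.3]
width: 19.7
```

```bash
python3 - <<'E'
from h import *
go(547,-20,195,-1.58)
E
```

```text
t 13.62 pos [ 648.2 -288.1    5.2] jaw head 18.91 tilt [ 0. -0.] F [-0.5  0.7  1.3] w 19.7
shift(after turn) cm [ 26.52 -10.86 -18.98] shift(now) [ 28.64  -0.89 -18.98] turn deg [ 0.    0.   20.49]
```

>>> play_rows(plan="0 0 0 -2 0 0 0; 0 0 0 -3 0 0 0; 0 0 0 -3 0 0 5; 0 0 0 -3 0 0 5; 0 0 0 -2 0 0 5; 0 0 0 0 0 0 5.5; 0 3.2 -1.21 0 0 0 0; 0 3.2 -1.21 0 0 0 0; 0 3.2 -1.21 0 0 0 0; 0 3.2 -1.21 0 0 0 0; 0 3.2 -1.21 0 0 0 0; 0 3.2 -1.21 0 0 0 0; 0 3.2 -1.21 0 0 0 0; 0 3.2 -1.21 0 0 0 0; 0 3.2 -1.2 0 0 0 0; 0 0 0 0 0 0 0; 0 0 0 0 0 0 0; 0 0 0 0 0 0 0")

```text
t: 15.88
ee_pos: [548.0, 2.1, 135.5]
orientation: [2.253, 2.189, 0.001]
ft_force: [0.4, -1.1, -2.8]
width: 19.6
```

```bash
python3 - <<'E'
from h import *
o=get_obs()
im=get_image("wrist"); save(im,"w3.png"); P=pts(im); np.savez("w3.npz",P=P,rgb=im["pixels"])
im=get_image("side"); Q=pts(im); np.savez("s3.npz",P=Q,rgb=im["pixels"])
cv2.imwrite("pics/s3.png",cv2.resize(im["pixels"][120:260,200:380,::-1],None,fx=4,fy=4))
go(547.4,2.6,135,-1.58); print(o["moment"])
E
```

```text
t 15.97 pos [547.8   2.1 135.3] jaw head -1.66 tilt [ 0.0002 -0.0001] F [ 0.1  0.2 -3.2] w 19.9
shift(after turn) cm [ 0.05 -0.04  0.03] shift(now) [ 0.05 -0.04  0.03] turn deg [ 0.01  0.   -0.08]
[-0.17859474  0.04910171  0.03556768]
```

View pics/w3.png

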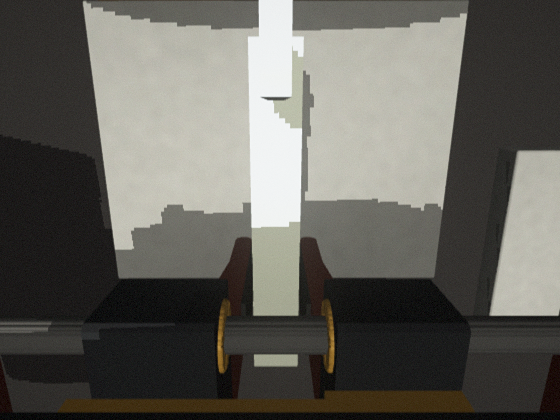

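View pics/s3.png

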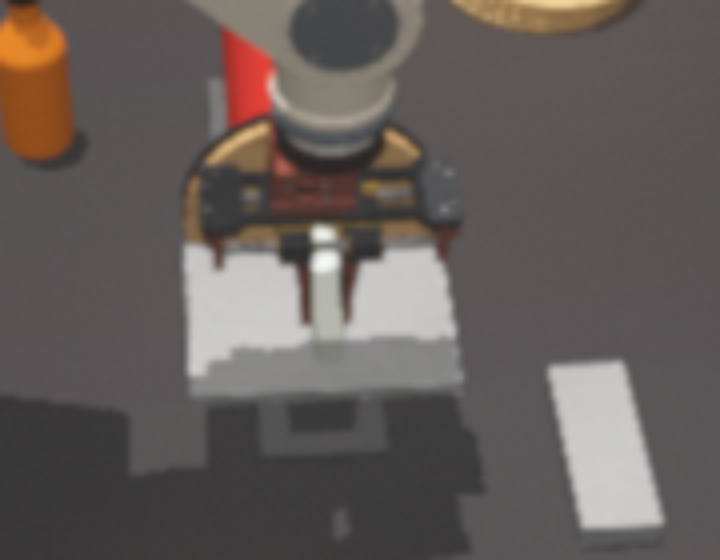

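The wrist view shows the stock at columns 248–302 and the blade at 259–293, centred on each other and aimed at the disc. The rest below is clear. Next I'll check the square's pitch in the grip and its yaw against the rest.

```bash
python3 - <<'E'
from h import *
P=np.load("w3.npz")["P"]; v,u=np.mgrid[:420,:560]; z=P[...,2]
m=(u>255)&(u<296)&(v>102)&(v<225)&(z>140)&(z<175); q=P[m]
print("stock top slope dz/dy",np.polyfit(q[:,1],q[:,2],1)[0],"z",np.median(q[:,2]),"y",q[:,1].min(),q[:,1].max())
m=(u>240)&(u<310)&(v>40)&(v<225)&(z>145)&(z<175)
q=P[m]; r=cv2.minAreaRect(q[:,:2].astype(np.float32)); print("stock rect",r)
m=(u>250)&(u<300)&(v<102)&(z>200); q=P[m]; print("blade",np.round(cv2.minAreaRect(q[:,:2].astype(np.float32)),1) if 0 else cv2.minAreaRect(q[:,:2].astype(np.float32)), np.median(q[:,2]))
m=(abs(z-90)<4)&(v<265); q=P[m]
ys=np.arange(20,100,6)
for n,a,b,s in(("L",60,250,1),("R",310,480,99)):
    k=m&(u>a)&(u<b); q=P[k]; print(n,np.polyfit(ys+3-45,[np.percentile(q[(q[:,1]>=y)&(q[:,1]<y+6),0],s) for y in ys],1))
q=P[m&(v<60)]; print("rest far y",np.percentile(q[:,1],[90,99,100]))
E
```

```text
stock top slope dz/dy 0.00019310552762967425 z 156.08130449825902 y 25.822051167527405 74.56928678146451
stock rect ((549.1856079101562, 60.95631408691406), (70.16880798339844, 20.079322814941406), 88.30767059326172)
blade ((549.850830078125, 83.78575134277344), (16.850130081176758, 6.0786895751953125), 88.28882598876953) 225.9710085365677
L [2.68086747e-02 4.50173367e+02]
R [2.80490170e-02 6.47642201e+02]
rest far y [122.76817061 126.52085257 128.4026312 ]
```

>>> play_rows(plan="0 0 -0.02 1.5 0 0 -0.1; 0 0 0 1.2 0 0 0; 0 0 0 0.8 0 0 0; 0 0 0 0.35 0 0 0; 0 1 0 0 0 0 0; 0 0.9 0 0 0 0 0; 0 0.5 0 0 0 0 0; 0 0.2 0 0 0 0 0; 0 0.1 0 0 0 0 0; 0 0 0 0 0 0 0; 0 0 0 0 0 0 0")

```text
t: 17.35
ee_pos: [548.0, 29.7, 96.7]
orientation: [2.25, 2.192, -0.0]
ft_force: [0.2, 0.0, -4.0]
width: 19.8
```

Down to the rest, about 1.5 mm lower, then creeping forward.

>>> play_rows(plan="0 0 0 0.05 0 0 0; 0 0 0 0.05 0 0 0; 0 0 0 0.03 0 0 0; 0 0 0 0 0 0 0; 0 0 0 0 0 0 0")

```text
t: 17.98
ee_pos: [548.0, 29.9, 95.4]
orientation: [2.25, 2.192, -0.0]
ft_force: [1.1, -0.4, -1.9]
width: 19.5
```

>>> play_rows(plan="0 0.05 0 0 0 0 0; 0 0.05 0 0 0 0 0; 0 0.05 0 0 0 0 0; 0 0 0 0 0 0 0; 0 0 0 0 0 0 0")

```text
t: 18.6
ee_pos: [548.0, 31.4, 95.4]
orientation: [-2.25, -2.192, 0.0]
ft_force: [-1.1, -0.5, -3.5]
width: 20.0
```

>>> play_rows(plan="0 0.05 0 0 0 0 0; 0 0.05 0 0 0 0 0; 0 0 0 0 0 0 0; 0 0 0 0 0 0 0")

```text
t: 19.1
ee_pos: [548.1, 32.4, 95.4]
orientation: [2.25, 2.192, 0.0]
ft_force: [-0.5, -0.9, -2.1]
width: 19.8
```

>>> play_rows(plan="0 0.05 0 0 0 0 0; 0 0.05 0 0 0 0 0; 0 0 0 0 0 0 0; 0 0 0 0 0 0 0")

```text
t: 19.6
ee_pos: [548.0, 32.5, 95.2]
orientation: [2.25, 2.192, -0.002]
ft_force: [0.1, -6.1, -4.3]
width: 19.7
```

>>> play_rows(plan="0 0 0 0.05 0 0 0; 0 0 0 0.05 0 0 0; 0 0 0 0 0 0 0; 0 0 0 0 0 0 0")

```text
t: 20.1
ee_pos: [548.1, 32.5, 95.1]
orientation: [2.249, 2.192, -0.001]
ft_force: [-2.2, -6.7, 5.2]
width: 19.9
```

```bash
python3 -c "
from h import *
go(548,32.5,95,-1.58);print(get_obs()['moment'])"
```

```text
t 20.1 pos [548.1  32.5  95.1] jaw head -1.48 tilt [ 0.0002 -0.0011] F [-2.2 -6.7  5.2] w 19.9
shift(after turn) cm [-0.   -0.01  0.01] shift(now) [-0.   -0.01  0.01] turn deg [0.01 0.06 0.1 ]
[-1.06799535  0.53127043  0.02393645]
```

>>> play_rows(plan="0 0 0 0.05 0 0 0; 0 0.03 0 0.05 0 0 0; 0 0.03 0 0.03 0 0 0; 0 0 0 0 0 0 0; 0 0 0 0 0 0 0; 0 0 0 0 0 0 0")

```text
t: 20.85
ee_pos: [548.1, 32.6, 95.1]
orientation: [2.249, 2.192, -0.002]
ft_force: [-7.9, -10.2, 18.9]
width: 19.7
```

```bash
python3 - <<'E'
from h import *
go(548,32.5,95,-1.58);print(get_obs()['moment'])
im=get_image("wrist"); P=pts(im); np.savez("w4.npz",P=P,rgb=im["pixels"]); save(im,"w4.png")
v,u=np.mgrid[:420,:560]; z=P[...,2]
m=(u>255)&(u<296)&(v>102)&(v<225)&(z>105)&(z<130); q=P[m]
print("stock top slope",np.polyfit(q[:,1],q[:,2],1)[0],"z",np.median(q[:,2]))
m=(u>240)&(u<310)&(v>40)&(v<225)&(z>108)&(z<130)
print("stock rect",cv2.minAreaRect(P[m][:,:2].astype(np.float32)))
print("rest z beside",np.median(z[(abs(u-170)<30)&(abs(v-130)<60)]))
t=get_image("side"); cv2.imwrite("pics/s4.png",cv2.resize(t["pixels"][120:260,200:380,::-1],None,fx=4,fy=4))
E
```

```text
t 20.85 pos [548.1  32.6  95.1] jaw head -1.47 tilt [ 0.0002 -0.0019] F [ -7.9 -10.2  18.9] w 19.7
shift(after turn) cm [-0.01 -0.01  0.01] shift(now) [-0.01 -0.01  0.01] turn deg [0.02 0.11 0.11]
[-1.63669621  1.34153261 -0.04169318]
stock top slope 0.0012126272666792015 z 115.76717671412837
stock rect ((548.8309326171875, 92.03565979003906), (70.7979507446289, 23.38998031616211), 88.67524719238281)
rest z beside nan
```

View pics/w4.png

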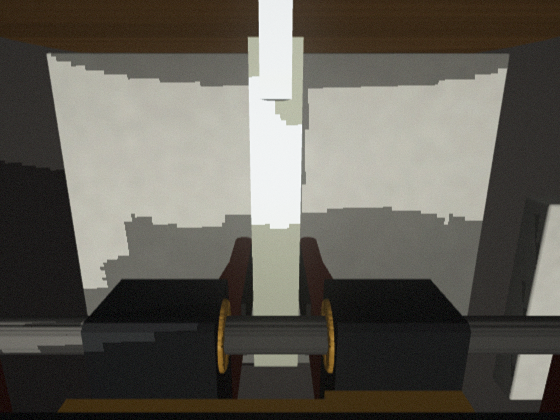

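The wrist view shows the stock end (250–302, row 40) against the wooden disc face (rows 10–50), centred, with the stock on the rest. I'll relieve the sideways force and push a little more into the disc.

>>> play_rows(plan="0 0.03 -0.03 0 0 0 0.1; 0 0.03 -0.03 0 0 0 0; 0 0 0 0 0 0 0; 0 0 0 0 0 0 0; 0 0 0 0 0 0 0")

```text
t: 21.58
ee_pos: [548.1, 32.6, 95.1]
orientation: [2.249, 2.189, -0.001]
ft_force: [-4.1, -13.2, 16.6]
width: 19.7
```

```bash
python3 - <<'E'
from h import *
go(548,32.5,95,-1.58);print(get_obs()['moment'])
P=pts(get_image("wrist")); v,u=np.mgrid[:420,:560]; z=P[...,2]
m=(u>255)&(u<296)&(v>110)&(v<225)&(z>105)&(z<130); q=P[m]
for k in(0,1): print("slope",np.polyfit(q[:,k],q[:,2],1)[0])
q=P[(v>18)&(v<40)&((u<240)|(u>310))&(u>70)&(u<490)]; q=q[(q[:,2]>100)&(abs(q[:,1]-127)<12)]
print("disc y(x)",np.polyfit(q[:,0]-548,q[:,1],1),len(q))
E
```

```text
t 21.57 pos [548.1  32.6  95.1] jaw head -1.55 tilt [ 0.0013 -0.0027] F [ -4.1 -13.2  16.6] w 19.7
shift(after turn) cm [-0.01 -0.01  0.01] shift(now) [-0.01 -0.01  0.01] turn deg [0.08 0.15 0.03]
[-2.23722715  1.06135062  0.0411412 ]
slope 0.0025175921492939708
slope 0.0025938907005744393
disc y(x) [-2.69584880e-02  1.27714813e+02] 7276
```

View pics/s4.png

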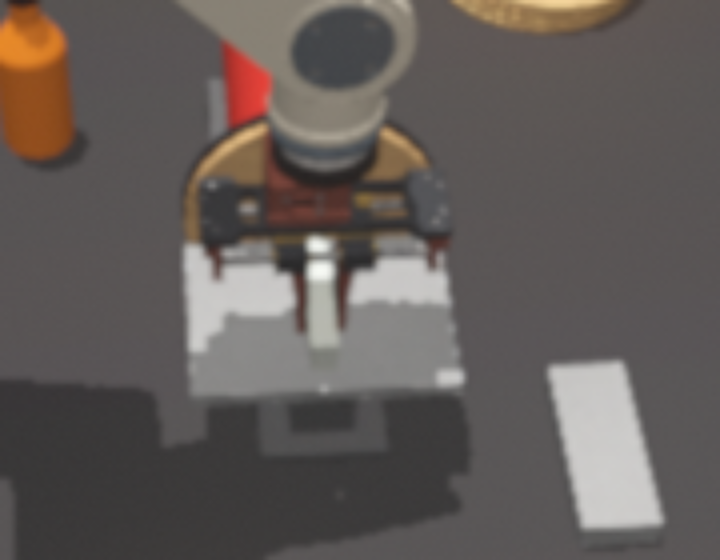

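Disc yaw (-1.54°) and square yaw (-1.55°) agree. The stock shows a 0.15° slope, so I'll compare it with the rest plane in the same image.

```bash
python3 - <<'E'
from h import *
P=pts(get_image("wrist")); v,u=np.mgrid[:420,:560]; z=P[...,2]
def plane(m):
    q=P[m]; c=np.linalg.lstsq(np.c_[q[:,:2]-[548,80],np.ones(len(q))],q[:,2],rcond=None)[0]; return c,m.sum()
print("stock",plane((u>255)&(u<296)&(v>110)&(v<225)&(z>108)&(z<122)))
print("rest",plane((((u>90)&(u<235))|((u>315)&(u<470)))&(v>70)&(v<230)&(abs(z-90)<5)))
q=P[(v<95)&(abs(u-276)<12)]; q=q[q[:,2]>150]; print("blade top z",np.median(q[:,2]))
go(548,32.5,95,-1.58)
E
```

```text
stock (array([-6.15367814e-04,  1.09134556e-03,  1.15778576e+02]), np.int64(4543))
rest (array([-6.92018016e-04,  1.11286368e-03,  8.97754880e+01]), np.int64(47183))
blade top z 185.79435480529202
t 21.68 pos [548.2  32.6  95.1] jaw head -1.55 tilt [ 0.0014 -0.0027] F [ -5.6 -14.2  16.7] w 20.1
shift(after turn) cm [-0.01 -0.01  0.01] shift(now) [-0.01 -0.01  0.01] turn deg [0.08 0.15 0.03]
```

>>> play_rows(plan="0 0.03 -0.02 0.02 0 0 0; 0 0.03 -0.02 0.02 0 0 0; 0 0 0 0 0 0 0; 0 0 0 0 0 0 0; 0 0 0 0 0 0 0; 0 0 0 0 0 0 0; 0 0 0 0 0 0 0; 0 0 0 0 0 0 0; 0 0 0 0 0 0 0; 0 0 0 0 0 0 0")

```text
t: 22.92
ee_pos: [548.2, 32.6, 95.1]
orientation: [2.248, 2.189, -0.001]
ft_force: [-5.3, -16.7, 20.3]
width: 19.7
```

```bash
python3 - <<'E'
from h import *
P=pts(get_image("wrist")); v,u=np.mgrid[:420,:560]; z=P[...,2]
def plane(m):
    q=P[m]; c=np.linalg.lstsq(np.c_[q[:,:2]-[548,80],np.ones(len(q))],q[:,2],rcond=None)[0]; return c
print("stock-rest",plane((u>255)&(u<296)&(v>110)&(v<225)&(z>108)&(z<122))-plane((((u>90)&(u<235))|((u>315)&(u<470)))&(v>70)&(v<230)&(abs(z-90)<5)))
go(548,32.5,95,-1.58)
P=pts(get_image("top")); z=P[...,2]; m=(abs(P[...,0]-428)<45)&(abs(P[...,1]+274)<50)&(z>20); print("tray block pts",m.sum(), np.nanmedian(P[m],0) if m.any() else "")
E
```

```text
stock-rest [-4.35574911e-03  4.54012788e-04  2.59973189e+01]
t 22.98 pos [548.1  32.6  95.1] jaw head -1.54 tilt [ 0.0022 -0.0034] F [ -4.8 -16.8  18.8] w 19.9
shift(after turn) cm [-0.02 -0.01  0.01] shift(now) [-0.02 -0.01  0.01] turn deg [0.13 0.19 0.04]
tray block pts 406 [ 427.47484335 -274.08160133   36.27650009]
```

```bash
python3 -c "
from workcell import *
print(close_job())"
```

```text
the job is handed in; nothing more can be done
None
```

The cork-faced block is in the tray. The try square is upright on the rest, pressed into the corner at about the middle of the disc, and still in the gripper. I handed the job in at about 23 s; no verdict was reported.

Last checks:
- **Block:** it lies inside the tray with its top 36 mm above the bench, so it is flat on the tray floor.
- **Stock on the rest:** its top is 26.0 mm above the rest, which is the stock's full height. Along its length it is parallel to the rest within 0.0005 rad.
- **Sideways tilt:** the last fit showed 0.004 rad, where the one before showed about 0.0001 rad. The last value is about 0.09 mm over the 20 mm width, and I took it as noise.
- **Blade on the disc:** the gripper's heading was -1.54° and the disc face measured -1.54° (yaw). I judged blade contact from the push force and that angle; I did not measure the gap directly.
- **Push:** about 17 N into the disc and 19–20 N down on the rest, with about 5 N sideways remaining. The grip showed no sign of slipping; the opening stayed at about 19.8 mm.
- **Other things on the bench:** nothing was touched as far as I could tell. I did not measure the whetstone, spray or jar again at the end.

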